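Sweep the used dishes into the discard bay

TASK

Sweep the three used cream-coloured Petri dishes into the blue U-shaped discard bay through its open side, pushing them over the bench with your fingers until each lies flat and wholly inside. Do not lift, tip or flip any dish, and leave the red-capped vial, the pink dish and the small square cover-glass box where they stand.

Things in the scene. Friction and masses are not known exactly. Their poses are not given: they have to be found in the camera images.
- bay: blue U-shaped fence fixed to the bench, walls 20 mm high and 5 mm thick, steel posts at the two rear corners (22 mm high), no floor (the yellow area inside is a marking on the bench, flush with it). Inside it is 180 mm wide along its own x and 115 mm deep along its own y. Origin on the bench at the centre of the inside area; the open side is at its +y end (y = +57.5 mm), the back wall at y = -57.5 mm, the side walls at x = -90 and +90 mm
- dish_a: used Petri dish, clear with cream-coloured filling, closed, round, 60 mm across over the lid (57 mm at the sides low down), 14 mm high, about 20 to 35 g, slides on the bench; origin at the centre of its underside, z up; its yaw means nothing
- dish_b: used Petri dish, clear with cream-coloured filling, closed, round, 60 mm across over the lid (57 mm at the sides low down), 14 mm high, about 20 to 35 g, slides on the bench; origin at the centre of its underside, z up; its yaw means nothing
- dish_c: used Petri dish, clear with cream-coloured filling, closed, round, 60 mm across over the lid (57 mm at the sides low down), 14 mm high, about 20 to 35 g, slides on the bench; origin at the centre of its underside, z up; its yaw means nothing
- scope_right (a point): foot of a fixed microscope, about 0.25 x 0.25 m and over 0.4 m tall with its stage, behind the bay's back wall: an obstacle, go round its front (the robot's side)
- scope_left (a point): foot of the other fixed microscope, as large, to the left of the work: an obstacle
- vial: glass sample vial with red screw cap, 24 mm across, 54 mm high, standing upright near the dishes; origin at the centre of its underside; must stay
- pink_dish: closed Petri dish with pink filling, still in use, 60 mm across, 14 mm high; origin at the centre of its underside; must stay
- cover_box: small square cover-glass box, white with clear lid, 29 x 29 x 15 mm; origin at the centre of its underside; must stay
Not all that is in view belongs to the job. What is shaped like the dish_c but green or orange is not meant.

How it is judged:
By the outcome, as a careful person would: the job done as asked, in the order asked, and still so for the second after the job is handed in, with the robot touching nothing.
It also fails if it takes over 59 s, if anything falls off the work surface, if the arm or the gripper's body presses on something with over 40 N, if the wrist force passes 120 N, or if a joint passes its speed limit or range.

ROBOT

A 7-joint arm with a two-finger parallel gripper is mounted at the origin on a cart in front of the work surface, level with it; the furniture and walls round the work are solid. World frame = base frame: x ahead of the robot, y to its left, z up, the work surface at z = 0. Lengths are in m, angles in rad, forces in N, time in s.
With the tool pointing down it reaches from about 0.4 to 0.85 m from the base axis. Payload 10.4 kg.
Tool frame: the origin (TCP) lies midway between the tips of the shut fingers; the grasp point (between the pads) lies 19 mm behind it (r.grasp_offset is the distance from the TCP to the grasp point, in m); z points along the fingers, y is the line along which they close (so a half turn about z gives the same grasp; the last joint's range is limited). The gripper opens to 87 mm and grips with 3 to 60 N. Pads are 19 mm wide; open, the fingers measure 117 mm over their backs; the gripper's body (75 mm by 190 mm) begins 51 mm behind the grasp point.
Start: joints at [-1.143, 0.332, -0.065, 1.46, 0.022, 1.35, -0.088], TCP at [0.272, 0.563, 0.223] pointing down, gripper open.
Joint ranges: [-2.6, 2.6], [-0.5, 2.12], [-1.47, 1.34], [0.16, 2.42], [-1.27, 4.41], [0.06, 2.06], [-2.6, 2.6]. Speed limits (rad/s): [2.22, 2.22, 2.79, 2.79, 3.14, 3.14, 3.14].

INTERFACE

Orientations are given as a unit quaternion [x, y, z, w].
In Python, from bench import r gives the robot as it stands.
- The arm moves only by the tool drive_tool, never from a script. Its argument "moves" is a list that holds one entry, the list of rows, each a list of 7 numbers: the shift along the tool's x, y, z in m, then the turn, a rotation vector about the tool's x, y, z in rad, then the opening, from 0 (shut) to 1 (fully open). In form: [[[tx, ty, tz, ax, ay, az, jaw], ...]]. A call has 1 to 10 rows; each row shifts and turns the commanded pose from where the row before left it, along the tool's axes as they then stand; what a row does not reach is not made up. A row lasts 1/10 s, in which the tool goes at most 50 mm and 8.59 degrees, less where a joint would pass 70% of its speed; a pose out of reach is approached as far as the arm can. A call is refused whole if a number of a shift passes 0.05 or a number of a turn 0.15, either way. A call with a gripper value outside its range is refused whole. The fingers move at their own pace and stop on an object; "squeeze" is the grip in N (left out, the last holds). Time passes only in rows, so rows that do not move let the fingers close. It gives the time, the measured TCP pose, the force, the opening and the grip force at its end, in the units of the state.
- r.read_state(): the state, without advancing time (a new reading comes with each control period).
- r.camera(name): name is "scene" or "top" or "wrist"; returns the picture (480x640x3 uint8, red, green, blue); there is no depth.
- r.camera_info(name): a dict with "mtx" (3x3 intrinsics, pixels), "k1" (the pictures are not rectified: a ray, as slopes to the right and down, at radius r is drawn at 1 + k1 r^2 times it, then the intrinsics apply), "rvec" (rotation vector, rad) and "tvec" (3), from world to camera coordinates, as OpenCV has them; the wrist camera has in their place "T_tool_cam" (4x4, takes a point from camera to tool coordinates, whose origin is the TCP and whose axes are the flange's). Camera axes: x right, y down, z forward; pixel columns grow to the right and rows downward; lengths in m; the calibration is good to about 2 mm. A picture is of the moment at which its call begins: read the wrist's pose just before it. camera_info takes no time and is no camera call.
- r.close_job(): hands the job in; it is judged then, once.
Trained networks look in the newest picture that a camera, given by its name, has taken for a name from the list of things; names that differ only in an ending like _2 or _b are one class to them, and where a whole thing is asked for, a point or a joint stands for the part that bears it (a point fixed in the world has none). Each returns a list of dicts, best first, with "conf" (0 to 1); they miss things now and then, are a little off and sometimes report something else, mostly with a low value. They report only what shows in the picture. A call takes as long as a camera call. They do not tell look-alikes from the thing itself.
- r.find_in(camera, query): "bbox" ([left, top, right, bottom] in pixels, round what is visible of it).
- r.place_of(camera, query): "at" ([column, row] in pixels: a listed point, or the origin of a listed thing).
The state is a dict: "time": time; "joint_positions": joint angles; "joint_vel": joint speeds; "joint_torque": joint torques, N m; "ee_pos": TCP position; "eef_rot": TCP orientation; "ft_force": force on the tool from outside, world axes, zero at the start; "torque": the same for the moment, N m; "width": finger opening in m; "grip_force": force on a finger pad.
Only numpy, scipy, OpenCV 4.12 (cv2) and the standard library are available. Lean on these libraries where they do the work, as an engineer would, in place of code of your own. Each camera call takes 0.05 s, during which the arm holds its last target. There are 200 camera calls.

## Working session

There is one attempt and no reset: what is moved stays moved. The work goes in short steps, Python scripts to look and compute and a tool call to move; the robot and the scene stay as the last step left them, time stands still between calls to the robot, and variables do not carry over. Pictures are saved under pics/ and viewed, at most 10 in all, crops included, and the job is handed in when it is done.

Besides the shell and the picture viewer there is one more tool, called after "Call:" by a JSON object that holds its "fn" and its "kwargs". drive_tool: Moves the arm, as the interface text tells. Its arguments: {"type":"object","properties":{"moves":{"type":"array"},"squeeze":{"type":"number"}},"required":["moves"]}

```bash
mkdir -p pics; cat > h.py <<'E'
import numpy as np,cv2
from bench import r
from scipy.spatial.transform import Rotation as R
def ray2w(cam,px,z,pose=None):
    i=r.camera_info(cam);K=np.array(i["mtx"],float);k=float(i["k1"])
    p=cv2.undistortPoints(np.array([[px]],float),K,np.array([k,0,0,0,0.]))[0,0]
    d=np.array([p[0],p[1],1.])
    if cam=="wrist":
        T=np.array(i["T_tool_cam"]);p0,q=pose;M=R.from_quat(q).as_matrix()
        o=M@T[:3,3]+p0;d=M@T[:3,:3]@d
    else:
        M=cv2.Rodrigues(np.array(i["rvec"],float))[0];o=-M.T@np.array(i["tvec"],float).ravel();d=M.T@d
    return o+d*(z-o[2])/d[2]
def w2p(cam,P):
    i=r.camera_info(cam)
    return cv2.projectPoints(np.array(P,float).reshape(-1,1,3),np.array(i["rvec"],float),np.array(i["tvec"],float),np.array(i["mtx"],float),np.array([float(i["k1"]),0,0,0,0]))[0].reshape(-1,2)
E
python3 - <<'E'
from h import *
for c in ["top","scene"]:
    im=r.camera(c);cv2.imwrite(f"pics/{c}0.png",im[:,:,::-1])
    for q in ["dish_a","pink_dish","vial","cover_box","bay","scope_right","scope_left"]:
        for d in r.place_of(c,q)[:6]:
            print(c,q,round(d["conf"],2),np.round(d["at"]),np.round(ray2w(c,d["at"],0),3))
s=r.read_state();print(s["time"],s["ee_pos"],s["eef_rot"],s["width"])
E
```

```text
top dish_a 0.73 [280. 300.] [0.496 0.106 0.   ]
top dish_a 0.72 [326. 202.] [0.726 0.007 0.   ]
top dish_a 0.71 [217. 297.] [0.499 0.252 0.   ]
top dish_a 0.61 [277. 254.] [0.602 0.117 0.   ]
top dish_a 0.56 [263. 208.] [0.71  0.152 0.   ]
top pink_dish 0.95 [173. 298.] [0.494 0.353 0.   ]
top pink_dish 0.39 [280. 299.] [0.497 0.107 0.   ]
top pink_dish 0.23 [161. 232.] [0.647 0.389 0.   ]
top vial 0.61 [226. 250.] [0.609 0.235 0.   ]
top cover_box 0.53 [159. 233.] [0.644 0.394 0.   ]
top cover_box 0.46 [169. 243.] [0.622 0.369 0.   ]
top bay 0.88 [330. 277.] [ 0.552 -0.007  0.   ]
top bay 0.72 [225. 251.] [0.606 0.238 0.   ]
top scope_right 0.74 [156. 230.] [0.651 0.401 0.   ]
top scope_left 0.74 [161. 232.] [0.647 0.39  0.   ]
scene dish_a 0.96 [304. 234.] [0.603 0.116 0.   ]
scene dish_a 0.78 [244. 219.] [0.499 0.241 0.   ]
scene dish_a 0.68 [226. 197.] [0.496 0.366 0.   ]
scene dish_a 0.57 [256. 248.] [0.482 0.114 0.   ]
scene dish_a 0.57 [337. 214.] [0.711 0.156 0.   ]
scene dish_a 0.4 [379. 245.] [ 0.729 -0.004  0.   ]
scene pink_dish 0.63 [225. 198.] [0.492 0.358 0.   ]
scene pink_dish 0.4 [246. 218.] [0.506 0.245 0.   ]
scene vial 0.51 [286. 211.] [0.606 0.226 0.   ]
scene cover_box 0.61 [271. 188.] [0.618 0.352 0.   ]
scene bay 0.56 [308. 268.] [ 0.551 -0.005  0.   ]
scene scope_left 0.8 [277. 181.] [0.648 0.381 0.   ]
0.8 [0.27229695 0.56257629 0.22256293] [ 2.23504076e-01  9.74702994e-01  2.46599741e-05 -2.51986260e-06] 0.08693283940304022
```

View pics/top0.png

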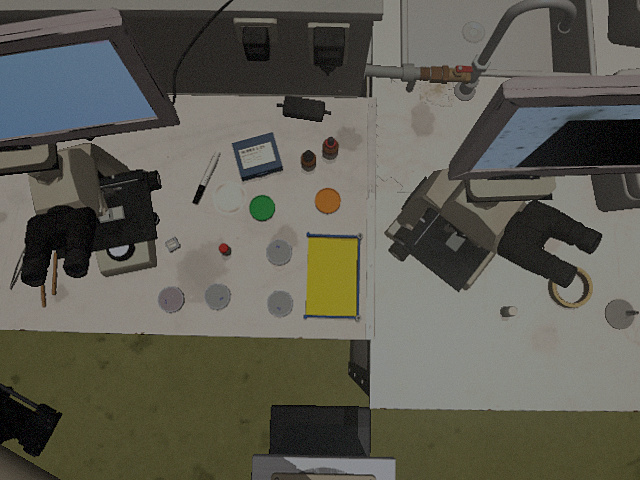

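View pics/scene0.png

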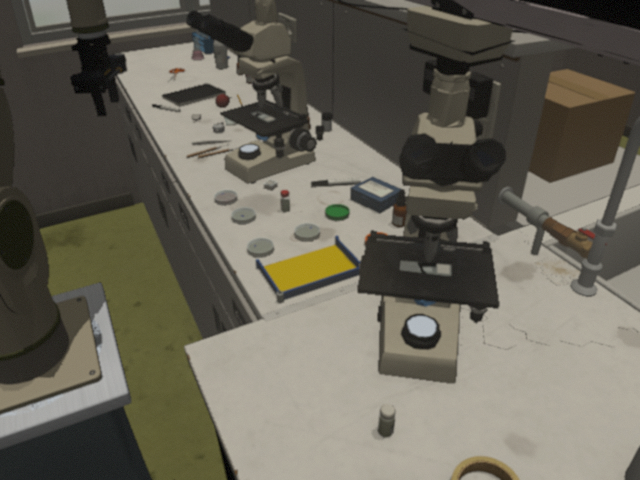

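```bash
python3 - <<'E'
from h import *
a=cv2.imread("pics/top0.png")[190:340,140:380];a=cv2.resize(a,(800,500),interpolation=3)
cv2.imwrite("pics/topz.png",np.clip(a*1.5,0,255))
t=cv2.imread("pics/top0.png")
for p in [(280,303),(279,252),(217,296),(171,299),(228,197)]: print(p,t[p[1]-5:p[1]+6,p[0]-5:p[0]+6].reshape(-1,3).mean(0)[::-1].round())
for z,ps in [(0.02,[(307,236),(360,236),(305,317),(358,318)]),(0.014,[(280,303),(279,252),(217,296),(171,299)]),(.054,[(225,249)]),(.015,[(172,243)])]:
    for p in ps: print(z,p,ray2w("top",p,z).round(3))
E
```

```text
(280, 303) [100. 100.  98.]
(279, 252) [101. 100.  98.]
(217, 296) [99. 98. 97.]
(171, 299) [101.  92.  94.]
(228, 197) [140. 142. 134.]
0.02 (307, 236) [0.642 0.048 0.02 ]
0.02 (360, 236) [ 0.645 -0.073  0.02 ]
0.02 (305, 317) [0.458 0.048 0.02 ]
0.02 (358, 318) [ 0.458 -0.071  0.02 ]
0.014 (280, 303) [0.488 0.105 0.014]
0.014 (279, 252) [0.604 0.111 0.014]
0.014 (217, 296) [0.5   0.249 0.014]
0.014 (171, 299) [0.491 0.354 0.014]
0.054 (225, 249) [0.603 0.229 0.054]
0.015 (172, 243) [0.62  0.359 0.015][ WARN:0@0.389] global loadsave.cpp:1063 imwrite_ Unsupported depth image for selected encoder is fallbacked to CV_8U.
```

View pics/topz.png

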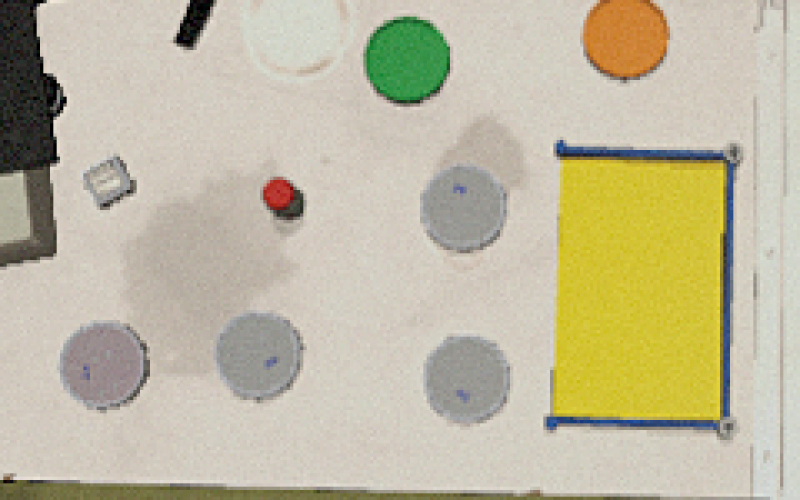

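The top view shows three cream dishes at px (280,303), (279,252) and (217,296). The pink dish is at (171,299). The bay opens to the left (+y), with its rear posts at (360,236) and (358,318). I'll turn the tool so the fingers line up along world x.

Call:
{"fn": "drive_tool", "kwargs": {"moves": [[[0,0,0,0,0,0.14,0.35],[0,0,0,0,0,0.14,0.35],[0,0,0,0,0,0.14,0.35],[0,0,0,0,0,0.14,0.35],[0,0,0,0,0,0.14,0.35],[0,0,0,0,0,0.14,0.35],[0,0,0,0,0,0.14,0.35],[0,0,0,0,0,0.14,0.35],[-0.05,0,0,0,0,0,0.35],[-0.05,0,0,0,0,0,0.35]]]}}

```text
time: 1.8
ee_pos: [0.2718, 0.4618, 0.2214]
eef_rot: [0.707, 0.708, -0.001, 0.0]
ft_force: [0.9, -1.3, 1.3]
width: 0.0307
grip_force: 0.0
```

Call:
{"fn": "drive_tool", "kwargs": {"moves": [[[-0.04,0.01,0,0,0,0,0.35],[-0.04,0.01,0,0,0,0,0.35],[-0.04,0.02,0,0,0,0,0.35],[-0.04,0.02,0,0,0,0,0.35],[-0.04,0.02,0,0,0,0,0.35],[-0.04,0.02,0,0,0,0,0.35],[-0.03,0.03,0,0,0,0,0.35],[-0.02,0.03,0,0,0,0,0.35],[0,0,0,0,0,0,0.35]]]}}

```text
time: 2.7
ee_pos: [0.4353, 0.169, 0.223]
eef_rot: [0.709, 0.705, 0.001, 0.001]
ft_force: [-0.3, -0.5, -0.6]
width: 0.0308
grip_force: 0.0
```

```bash
cat > look.py <<'E'
import sys
from h import *
s=r.read_state();pose=(np.array(s["ee_pos"]),s["eef_rot"])
im=r.camera("wrist");cv2.imwrite(f"pics/{sys.argv[1]}.png",im[:,:,::-1])
for q in ["dish_a","bay","vial"]:
  for d in r.place_of("wrist",q)[:5]: print(q,round(d["conf"],2),np.round(d["at"]),ray2w("wrist",d["at"],0,pose).round(3))
print(s["time"],pose[0].round(4),np.round(pose[1],4),s["width"],np.round(s["ft_force"],1))
E
python3 look.py w1
```

```text
dish_a 0.73 [382. 123.] [0.498 0.252 0.   ]
dish_a 0.7 [377.   2.] [0.49  0.356 0.   ]
dish_a 0.69 [578. 210.] [0.706 0.164 0.   ]
dish_a 0.64 [369. 264.] [0.49  0.106 0.   ]
dish_a 0.63 [570. 344.] [0.726 0.005 0.   ]
vial 0.74 [490. 142.] [0.606 0.233 0.   ]
2.7 [0.4353 0.169  0.223 ] [7.093e-01 7.049e-01 6.000e-04 7.000e-04] 0.0308312465342089 [-0.3 -0.5 -0.6]
```

View pics/w1.png

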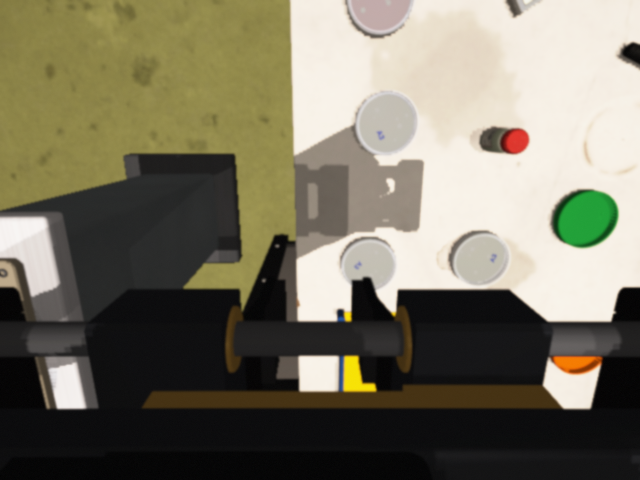

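The wrist view matches: dish a is at px (369,264), dish b at (480,258), dish c at (382,123), and the bay's front corner is near (340,313). I'll descend behind dish a.

Call:
{"fn": "drive_tool", "kwargs": {"moves": [[[-0.003,0.027,0,0,0,0,0.35],[-0.003,0.027,0,0,0,0,0.35],[0,0,0.05,0,0,0,0.35],[0,0,0.05,0,0,0,0.35],[0,0,0.05,0,0,0,0.35],[0,0,0.04,0,0,0,0.35],[0,0,0.02,0,0,0,0.35],[0,0,0.005,0,0,0,0.35],[0,0,0,0,0,0,0.35]]]}}

```text
time: 3.8
ee_pos: [0.4857, 0.1673, 0.0075]
eef_rot: [0.707, 0.708, -0.0, -0.0]
ft_force: [0.4, -0.6, 0.2]
width: 0.0307
grip_force: 0.0
```

Call:
{"fn": "drive_tool", "kwargs": {"moves": [[[-0.013,0.002,0.002,0,0,0,0.35],[-0.013,0.001,0,0,0,0,0.35],[-0.01,0.003,0,0,0,0,0.35],[-0.01,0.003,0,0,0,0,0.35],[-0.01,0.003,0,0,0,0,0.35],[-0.01,0.003,0,0,0,0,0.35],[-0.01,0,0,0,0,0,0.35],[0,0,0,0,0,0,0.35]]]}}

```text
time: 4.6
ee_pos: [0.5013, 0.0887, 0.0055]
eef_rot: [0.708, 0.706, -0.0, 0.0]
ft_force: [0.4, -0.1, 0.1]
width: 0.0305
grip_force: 0.0
```

```bash
python3 - <<'E'
from h import *
cv2.imwrite("pics/t1.png",cv2.resize(r.camera("top")[190:340,140:380,::-1],(800,500)))
for c in ["top","scene"]:
  if c=="scene": cv2.imwrite("pics/s1.png",r.camera(c)[:,:,::-1])
  for d in r.place_of(c,"dish_a")[:6]: print(c,round(d["conf"],2),np.round(d["at"]),ray2w(c,d["at"],0).round(3))
E
```

```text
top 0.85 [324. 203.] [0.725 0.01  0.   ]
top 0.78 [262. 211.] [0.703 0.155 0.   ]
top 0.75 [280. 255.] [0.6   0.111 0.   ]
top 0.64 [214. 296.] [0.501 0.258 0.   ]
top 0.44 [302. 296.] [0.505 0.055 0.   ]
scene 0.71 [274. 260.] [0.501 0.055 0.   ]
scene 0.66 [306. 240.] [0.595 0.091 0.   ]
scene 0.65 [337. 218.] [0.701 0.14  0.   ]
scene 0.42 [380. 247.] [ 0.73 -0.01  0.  ]
```

View pics/s1.png

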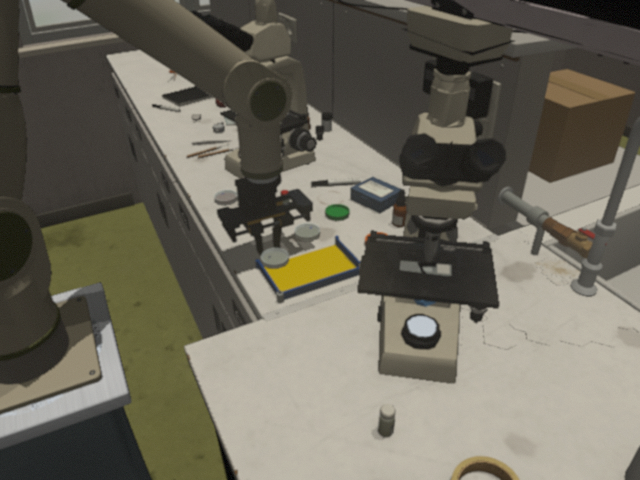

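Dish a is cradled at scene px (274,260), entering the bay clear of the near wall. I'll push it on to the back and then retreat.

Call:
{"fn": "drive_tool", "kwargs": {"moves": [[[-0.01,0,0,0,0,0,0.35],[-0.01,0,0,0,0,0,0.35],[-0.01,0,0,0,0,0,0.35],[-0.01,0,0,0,0,0,0.35],[-0.01,0,0,0,0,0,0.35],[-0.01,0,0,0,0,0,0.35],[-0.01,0,0,0,0,0,0.35],[-0.01,0,0,0,0,0,0.35],[-0.004,0,0,0,0,0,0.35],[0,0,0,0,0,0,0.35]]]}}

```text
time: 5.8
ee_pos: [0.5013, 0.0059, 0.0055]
eef_rot: [0.707, 0.707, -0.0, 0.0]
ft_force: [0.2, -0.5, -0.1]
width: 0.0303
grip_force: 0.0
```

Call:
{"fn": "drive_tool", "kwargs": {"moves": [[[0.02,0,0,0,0,0,0.35],[0,0,-0.05,0,0,0,0.35],[0,0,-0.03,0,0,0,0.35],[0.045,0.03,0,0,0,0,0.35],[0.045,0.03,0,0,0,0,0.35],[0.03,0.03,0,0,0,0,0.35],[0.01,0.01,0,0,0,0,0.35],[0,0,0,0,0,0,0.35]]]}}

```text
time: 6.6
ee_pos: [0.5973, 0.1526, 0.0849]
eef_rot: [0.706, 0.708, -0.0, -0.0]
ft_force: [-0.5, -0.2, -0.1]
width: 0.0307
grip_force: 0.0
```

```bash
python3 look.py w2; python3 - <<'E'
from h import *
r.camera("scene")
for d in r.place_of("scene","dish_a")[:6]: print(round(d["conf"],2),np.round(d["at"]),ray2w("scene",d["at"],0).round(3))
E
```

```text
dish_a 0.8 [480. 241.] [0.707 0.156 0.   ]
dish_a 0.67 [163.  94.] [0.501 0.25  0.   ]
dish_a 0.65 [331. 300.] [0.606 0.112 0.   ]
vial 0.95 [332. 119.] [0.605 0.236 0.   ]
6.6 [0.5973 0.1526 0.0849] [ 7.058e-01  7.084e-01 -0.000e+00 -1.000e-04] 0.030711135848730118 [-0.5 -0.2 -0.1]
0.98 [288. 283.] [ 0.494 -0.03   0.   ]
0.92 [243. 217.] [0.502 0.25  0.   ]
0.82 [306. 237.] [0.598 0.101 0.   ]
0.49 [379. 244.] [ 0.732 -0.     0.   ]
```

View pics/w2.png

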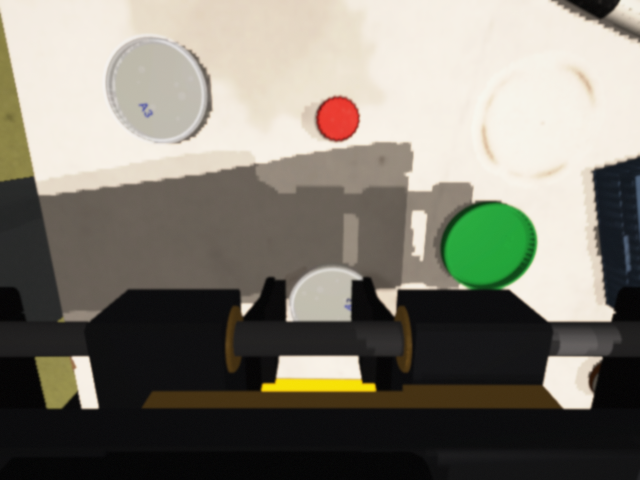

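Dish a is now at about (0.498, -0.030). Dish b, at px (331,300), lies just ahead of the fingers, so I'll push it next.

Call:
{"fn": "drive_tool", "kwargs": {"moves": [[[0.012,0.008,0,0,0,0,0.35],[0,0,0.045,0,0,0,0.35],[0,0,0.03,0,0,0,0.35],[0,0,0.004,0,0,0,0.35],[-0.01,0,0,0,0,0,0.35],[-0.01,0,0,0,0,0,0.35],[-0.01,0,0,0,0,0,0.35],[-0.01,0,0,0,0,0,0.35],[-0.01,0,0,0,0,0,0.35],[-0.01,0,0,0,0,0,0.35]]]}}

```text
time: 7.9
ee_pos: [0.605, 0.1009, 0.007]
eef_rot: [0.707, 0.707, 0.0, 0.0]
ft_force: [-0.4, 0.5, 0.9]
width: 0.0307
grip_force: 0.3
```

```bash
cat > sc.py <<'E'
from h import *
import sys
for c in ["scene","top"]:
  im=r.camera(c)
  if len(sys.argv)>1: cv2.imwrite(f"pics/{c}{sys.argv[1]}.png",im[:,:,::-1])
  for d in r.place_of(c,"dish_a")[:6]: print(c,round(d["conf"],2),np.round(d["at"]),ray2w(c,d["at"],0).round(3))
E
python3 sc.py
```

```text
scene 0.64 [242. 219.] [0.497 0.243 0.   ]
scene 0.61 [291. 284.] [ 0.499 -0.035  0.   ]
scene 0.6 [316. 247.] [0.601 0.055 0.   ]
scene 0.6 [337. 215.] [0.708 0.152 0.   ]
scene 0.51 [376. 244.] [0.726 0.001 0.   ]
top 0.79 [327. 203.] [0.726 0.004 0.   ]
top 0.66 [217. 293.] [0.508 0.251 0.   ]
top 0.56 [340. 298.] [ 0.504 -0.032  0.   ]
top 0.51 [298. 255.] [0.6   0.068 0.   ]
```

Call:
{"fn": "drive_tool", "kwargs": {"moves": [[[-0.012,0,0.001,0,0,0,0.35],[-0.012,0,0,0,0,0,0.35],[-0.012,0,0,0,0,0,0.35],[-0.012,0,0,0,0,0,0.35],[-0.012,0,0,0,0,0,0.35],[-0.012,0,0,0,0,0,0.35],[-0.01,0,0,0,0,0,0.35],[-0.01,0,0,0,0,0,0.35],[-0.004,0,0,0,0,0,0.35],[0,0,0,0,0,0,0.35]]]}}

```text
time: 9.1
ee_pos: [0.6048, 0.0051, 0.0056]
eef_rot: [0.707, 0.707, -0.0, 0.0]
ft_force: [-0.4, 0.1, -0.6]
width: 0.0303
grip_force: 0.0
```

Call:
{"fn": "drive_tool", "kwargs": {"moves": [[[0.02,0,0,0,0,0,0.35],[0,0,-0.05,0,0,0,0.35],[0,0,-0.05,0,0,0,0.35],[0.03,-0.05,0,0,0,0,0.35],[0.045,-0.03,0,0,0,0,0.35],[0.045,-0.02,0,0,0,0,0.35],[0.045,0,0,0,0,0,0.35],[0.045,0,0,0,0,0,0.35],[0.045,0,0,0,0,0,0.35],[0.005,0,0,0,0,0,0.35]]]}}

```text
time: 10.1
ee_pos: [0.5119, 0.2859, 0.1053]
eef_rot: [0.704, 0.71, 0.001, -0.001]
ft_force: [0.1, 0.1, -0.6]
width: 0.0301
grip_force: 0.0
```

```bash
python3 sc.py 3; python3 look.py w3
```

```text
scene 0.92 [337. 219.] [0.699 0.136 0.   ]
scene 0.73 [242. 219.] [0.496 0.242 0.   ]
scene 0.6 [335. 271.] [ 0.598 -0.038  0.   ]
scene 0.55 [289. 283.] [ 0.496 -0.031  0.   ]
scene 0.38 [376. 247.] [ 0.721 -0.006  0.   ]
top 0.97 [214. 294.] [0.506 0.257 0.   ]
top 0.78 [339. 256.] [ 0.601 -0.027  0.   ]
top 0.64 [338. 298.] [ 0.504 -0.025  0.   ]
top 0.59 [261. 210.] [0.705 0.159 0.   ]
top 0.58 [327. 201.] [0.73  0.003 0.   ]
dish_a 0.93 [298. 272.] [0.498 0.25  0.   ]
dish_a 0.87 [553. 375.] [0.707 0.159 0.   ]
vial 0.64 [437. 288.] [0.605 0.237 0.   ]
10.3 [0.5143 0.277  0.1055] [ 7.074e-01  7.068e-01 -2.000e-04  2.000e-04] 0.03048068244716367 [-0.8 -0.5 -0.1]
```

View pics/w3.png

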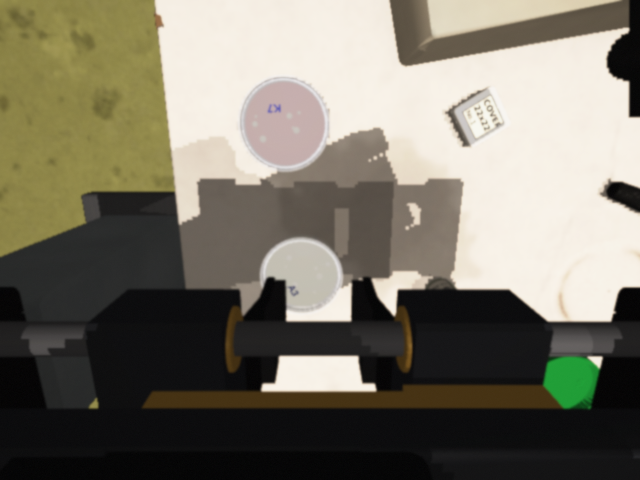

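Dish c is at (0.498, 0.250), px (298,272). The pink dish at (285,123) leaves room for the fingers between them.

Call:
{"fn": "drive_tool", "kwargs": {"moves": [[[0.025,-0.015,0,0,0,0,0.35],[0,0,0.045,0,0,0,0.35],[0,0,0.045,0,0,0,0.35],[0,0,0.01,0,0,0,0.35],[0,0,0,0,0,0,0.35]]]}}

```text
time: 11.0
ee_pos: [0.4986, 0.3018, 0.0047]
eef_rot: [0.707, 0.707, -0.001, -0.0]
ft_force: [0.2, -0.7, 1.0]
width: 0.0303
grip_force: 0.0
```

Call:
{"fn": "drive_tool", "kwargs": {"moves": [[[-0.008,0,0,0,0,0,0.35],[-0.008,0,0,0,0,0,0.35],[-0.012,0.003,0,0,0,0,0.35],[-0.012,0.003,0,0,0,0,0.35],[-0.012,0.003,0,0,0,0,0.35],[-0.012,0.003,0,0,0,0,0.35],[0,0,0,0,0,0,0.35]]]}}

```text
time: 11.7
ee_pos: [0.512, 0.2364, 0.0057]
eef_rot: [0.708, 0.706, -0.0, 0.0]
ft_force: [0.0, 0.5, -0.4]
width: 0.0303
grip_force: 0.0
```

```bash
python3 sc.py
```

```text
scene 0.91 [337. 268.] [ 0.606 -0.034  0.   ]
scene 0.76 [336. 214.] [0.707 0.155 0.   ]
scene 0.74 [255. 229.] [0.508 0.19  0.   ]
scene 0.73 [287. 280.] [ 0.497 -0.021  0.   ]
scene 0.43 [377. 245.] [ 0.725 -0.001  0.   ]
top 0.93 [325. 203.] [0.726 0.007 0.   ]
top 0.78 [262. 210.] [0.706 0.156 0.   ]
top 0.77 [338. 294.] [ 0.511 -0.027  0.   ]
top 0.64 [339. 258.] [ 0.596 -0.027  0.   ]
top 0.63 [238. 292.] [0.511 0.205 0.   ]
top 0.43 [160. 232.] [0.648 0.393 0.   ]
```

Dish c is following in the cradle. I'll continue the diagonal push.

Call:
{"fn": "drive_tool", "kwargs": {"moves": [[[-0.012,0.004,0,0,0,0,0.35],[-0.012,0.004,0,0,0,0,0.35],[-0.012,0.004,0,0,0,0,0.35],[-0.012,0.004,0,0,0,0,0.35],[-0.012,0.004,0,0,0,0,0.35],[-0.012,0.004,0,0,0,0,0.35],[-0.012,0.004,0,0,0,0,0.35],[-0.012,0.004,0,0,0,0,0.35],[-0.012,0.004,0,0,0,0,0.35],[-0.012,0.003,0,0,0,0,0.35]]]}}

```text
time: 12.9
ee_pos: [0.5505, 0.1181, 0.0055]
eef_rot: [0.707, 0.707, 0.0, 0.0]
ft_force: [-0.4, 0.2, -0.3]
width: 0.0304
grip_force: 0.1
```

Call:
{"fn": "drive_tool", "kwargs": {"moves": [[[-0.01,0,0,0,0,0,0.35],[0,0,0,0,0,0,0.35]]]}}

```text
time: 13.1
ee_pos: [0.5502, 0.1071, 0.0055]
eef_rot: [0.708, 0.706, -0.0, 0.0]
ft_force: [0.8, 0.1, 1.3]
width: 0.0301
grip_force: 0.0
```

```bash
python3 sc.py
```

```text
scene 0.91 [292. 251.] [0.549 0.068 0.   ]
scene 0.82 [334. 267.] [ 0.604 -0.027  0.   ]
scene 0.78 [336. 216.] [0.702 0.147 0.   ]
scene 0.61 [289. 285.] [ 0.494 -0.036  0.   ]
scene 0.5 [375. 245.] [0.723 0.    0.   ]
top 0.97 [339. 297.] [ 0.505 -0.028  0.   ]
top 0.87 [327. 205.] [0.721 0.004 0.   ]
top 0.71 [262. 206.] [0.714 0.155 0.   ]
top 0.69 [292. 280.] [0.542 0.08  0.   ]
top 0.56 [339. 256.] [ 0.6   -0.027  0.   ]
```

Call:
{"fn": "drive_tool", "kwargs": {"moves": [[[-0.01,0,0,0,0,0,0.35],[-0.01,0,0,0,0,0,0.35],[-0.01,0,0,0,0,0,0.35],[-0.01,0,0,0,0,0,0.35],[-0.01,0,0,0,0,0,0.35],[-0.01,0,0,0,0,0,0.35],[-0.008,0,0,0,0,0,0.35],[-0.005,0,0,0,0,0,0.35],[0,0,0,0,0,0,0.35]]]}}

```text
time: 14.2
ee_pos: [0.5502, 0.0353, 0.0055]
eef_rot: [0.707, 0.707, -0.0, 0.0]
ft_force: [0.8, 0.3, 0.6]
width: 0.0303
grip_force: 0.0
```

Call:
{"fn": "drive_tool", "kwargs": {"moves": [[[0.02,0,0,0,0,0,0.35],[0.02,0,-0.02,0,0,0,0.35],[0,0,-0.05,0,0,0,0.35],[0,0,-0.05,0,0,0,0.35],[0.04,-0.03,-0.05,0,0,0,0.35],[0.05,-0.05,-0.03,0,0,0,0.35],[0.05,-0.05,0,0,0,0,0.35],[0.05,-0.02,0,0,0,0,0.35],[0.05,0,0,0,0,0,0.35],[0,0,0,0,0,0,0.35]]]}}

```text
time: 15.2
ee_pos: [0.4398, 0.2764, 0.1805]
eef_rot: [0.704, 0.711, 0.001, -0.001]
ft_force: [0.4, -0.8, -0.3]
width: 0.0304
grip_force: 0.0
```

```bash
python3 sc.py 4; python3 - <<'E'
import cv2,numpy as np
a=cv2.resize(cv2.imread("pics/top4.png")[190:340,140:380],(640,400),interpolation=3)[:,:420+220]
b=cv2.resize(cv2.imread("pics/scene4.png")[180:310,200:420],(338,200),interpolation=3)
c=np.zeros((600,640,3),np.uint8);c[:400]=a;c[400:,:338]=b
cv2.imwrite("pics/end.png",np.clip(c.astype(float)*1.4,0,255).astype(np.uint8))
E
```

```text
scene 0.84 [336. 269.] [ 0.603 -0.034  0.   ]
scene 0.81 [307. 269.] [ 0.549 -0.007  0.   ]
scene 0.69 [334. 215.] [0.702 0.156 0.   ]
scene 0.64 [292. 286.] [ 0.499 -0.041  0.   ]
scene 0.55 [378. 244.] [0.729 0.    0.   ]
top 0.81 [324. 279.] [0.546 0.007 0.   ]
top 0.73 [338. 300.] [ 0.499 -0.027  0.   ]
top 0.71 [326. 203.] [0.726 0.005 0.   ]
top 0.68 [263. 205.] [0.718 0.153 0.   ]
top 0.61 [341. 260.] [ 0.591 -0.032  0.   ]
```

View pics/end.png

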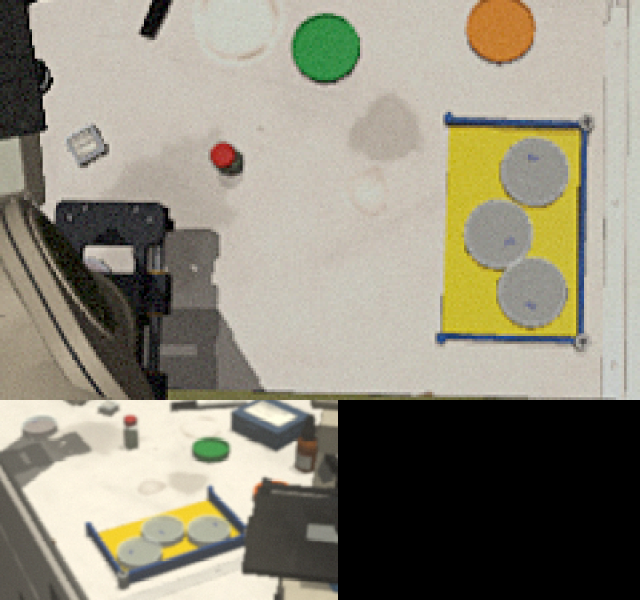

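The crop shows all three cream dishes flat and wholly inside the bay, at px (534,172), (497,234) and (531,293). The vial and cover box are unmoved, and the pink dish is still in its place in the scene view. The gripper is clear, so I'll hand in.

```bash
python3 -c "
from bench import r
print(r.close_job())"
```

```text
the job is handed in; nothing more can be done
None
```

All three cream dishes were swept flat and wholly into the blue bay, with the vial, pink dish and cover-glass box left standing where they were, and the job was handed in at about 15 s; no verdict was returned.

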